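# Lock the bayonet battery cap of a kitchen scale with its slot key

### The job

The kitchen scale lies upside down with a fresh battery in it and its slotted cap dropped in loose. Take the yellow key out of the wooden stand, feel its blade into the cap's slot, gently push the cap down against its spring (about 5 mm) and turn it clockwise from the open ring mark to the dot, and let it spring up there so that it stays locked. Then put the key back in its slot in the stand, and leave the other things where they are.

Things in the scene. Friction and masses are not known exactly. Their poses are not given: they have to be found in the camera images.
- scale: Upturned kitchen scale, fixed; white underside 136 (x) by 180 (y) mm, 40 mm above the worktop, on a glass plate 150 by 194 mm. Origin: centre of its footprint, on the worktop. Four rubber feet, 18 mm across, rise 4 mm above the underside at x +-54, y +-77 mm. The battery bay's grey collar, 60 mm across, 2 mm proud, is centred at x 0, y -34 mm.
- bay (a point): Centre of the bay at the height of the loose cap's top face (44 mm over the worktop); axes as the scale's. The dark cap, 39 mm across, is not measured itself: it has 1 mm side play, and it was dropped in askew: its slot points off the open mark, by up to 24 degrees (the play of its two lugs in their keyways). The slot runs right across the cap through its centre, 3.8 mm wide, 4.5 mm deep.
- mark_open (a point): Small ring mark on the scale, 36 mm from the bay's centre, 40 degrees counterclockwise from the scale's +x seen from above. Feel for the slot here: blade resting lightly on the cap (2 to 6 N), twist to and fro, 10 degrees beyond the play; the cap may follow within its play, then the blade drops in and the force falls off. If not, shift 1 mm across the slot and retry. The cap turns only while 4 mm down or more.
- mark_locked (a point): Dot mark on the scale's underside, 36 mm from the bay's centre, 40 degrees clockwise from the scale's +x seen from above, so 80 degrees clockwise from the ring. Pushed down, the cap turns until its slot points at the dot; a hard stop comes 5 degrees past it. Let go within 5 degrees of the dot, the cap rises into a notch and stays 2 mm down, flush with the collar; elsewhere it does not lock.
- contact (a joint): How far the spring contact under the cap is pushed down, in m: 0 with the cap loose, 0.004 or more while the cap can turn, 0.002 when it is locked in its notch, about 0.004 if stuck half-way. The spring needs 4 N to start and 1.2 N more for each mm: 5.5 mm takes 10.6 N. It must not be pushed beyond 7.5 mm (13 N), where it would bend.
- key_center (a point): Centre of the key's yellow grip, half-way up. The key (about 45 g) stands upright, blade down, z up. Grip: a flat paddle 36 mm wide (key's x), 13 mm thick (key's y), 48 mm high, to be gripped across the 13 mm. Below it a steel blade stands out 16 mm in the same plane, 22 mm wide along x, 2.2 mm thick. This point is 40 mm above the blade's lower edge. Either way round serves alike.
- key_tip (a point): Middle of the lower edge of the key's blade, 40 mm below key_center; axes as the key's.
- key_slot (a point): Mouth of the key's slot in the wooden stand's top, 40 mm above the worktop. Stand: fixed, 106 (x) by 64 by 40 mm; slot 27 mm long along the stand's x, 8.5 mm wide, 28 mm deep. The key stands in it with its grip resting on the stand's top, its tip 16 mm below this point. Three steel bits stick out up to 8 mm, 58 mm from the slot towards the stand's -x; nothing stands beside the slot in y.
- bowl: Bystander, to be left alone: small white bowl, 114 mm across, 47 mm high; origin at the centre of its underside.
- mug: Bystander, to be left alone: white mug with a brown inside, 89 mm across, 98 mm high; origin at the centre of its underside.
- garlic: Bystander, to be left alone: head of garlic, 56 mm; origin at the centre of its underside.
- screw_box: Bystander, to be left alone: blue screw box, 73x127x28 mm; origin at the centre of its underside.
- pliers: Bystander, to be left alone: red-handled pliers, 174x54x12 mm; origin at the centre of its underside.
- screwdriver: Bystander, to be left alone: cross-head screwdriver with an orange handle, 196 mm long; origin at the centre of its underside.
- old_cell: Bystander, to be left alone: spent coin cell, a steel disc 29 mm across and 6 mm thick, lying flat; origin at the centre of its underside.

How it is judged (in metres and radians):
On the way, in this order (a step that is already met when the one before it is completed fails the run):
1. the key is out of the stand (z of key_tip in the frame of key_slot above 0.004 m and distance of key_center from where it was at the start of the episode above 0.03 m), for 0.1 s.
2. the key's blade is in the cap's slot and holds the cap pushed down far enough to turn (value of joint contact above 0.004 m and horizontal distance between key_tip and bay below 0.005 m and z of key_tip in the frame of bay below -0.0078 m), for 0.2 s.
3. the key is lifted off and the cap stays down, locked in its notch (value of joint contact between 0.0012 and 0.0031 m and z of key_tip in the frame of bay above 0.004 m), for 0.2 s.
At the end, for the whole second after the job is handed in: the cap is locked in its notch (spring contact held between 1.2 and 3.1 mm down with nothing pressing on it) and the key stands upright (within 7 degrees) in its slot in the stand, its tip within 6 mm of the slot's centre and at least 12.5 mm deep (value of joint contact between 0.0012 and 0.0031 m and horizontal distance between key_tip and key_slot below 0.006 m and z of key_tip in the frame of key_slot below -0.0125 m and angle between key_tip's own z axis and vertical below 0.12 rad); the robot touches nothing.
It fails at once if the cap's spring contact is pushed down more than 7.5 mm (13 N) and bent (value of joint contact above 0.0075 m).
It fails at once if the key is forced against the scale's housing with more than 15 N (contact force between key and scale above 15 N).
It fails at once if the fingers bear on the scale with more than 10 N (contact force between the fingers and scale above 10 N).
It fails at once if a bystander is shifted by more than 30 mm (distance of any of bowl, mug, garlic, screw_box, pliers, screwdriver, old_cell from where it was at the start of the episode above 0.03 m).
It also fails if it takes over 72 s, if anything falls off the work surface, if the arm or the gripper's body presses on something with over 40 N, if the wrist force passes 120 N, or if a joint passes its speed limit or range.

### The arm

A 7-joint arm with a two-finger parallel gripper is mounted at the origin on a cart in front of the work surface, level with it; the furniture and walls round the work are solid. World frame = base frame: x ahead of the robot, y to its left, z up, the work surface at z = 0. Lengths are in mm, angles in degrees, forces in N, time in s.
With the tool pointing down it reaches from about 350 to 900 mm from the base axis. Payload 7.2 kg.
Tool frame: the origin (TCP) lies on the centre line of the jaws, within the pads' length; the fingertips stand 8 mm ahead of it and the grasp point (between the pads) lies 11 mm behind it; y points along the fingers, z is the direction in which the jaws open and shut, and the axes are right-handed (so a half turn about y gives the same grasp; the last joint's range is limited). The gripper opens to 85 mm and grips with 20 to 120 N. Pads are 22 mm wide; open, the fingers measure 114 mm over their backs; the gripper's body (76 mm by 85 mm) begins 54 mm behind the grasp point. The pads swing forward as they close: fully open they stand 13 mm farther back than shut.
Start: joints at [-76.387, 23.554, -0.728, 91.456, 0.321, 64.991, -4.71], TCP at [188.169, 596.004, 239.297] pointing down, gripper open.
Joint ranges: [-169.25, 169.25], [-16.82, 113.86], [-84.01, 82.57], [7.8, 145.47], [-59.2, 239.2], [7.22, 106.19], [-163.78, 163.78]. Speed limits (degrees/s): [136.94, 136.94, 172.46, 172.46, 180, 180, 180].

### API

Orientations are given as [roll, pitch, yaw] about the fixed x, y, z axes, in that order (R = Rz(yaw) Ry(pitch) Rx(roll)).
In Python, from plant import env gives the robot as it stands. Calls block until the motion is done:
- env.move_to(position, orientation): joint-space move of the TCP to a pose.
- env.move_linear(position, rot=None, velocity=150): straight line of the TCP; rot=None keeps the orientation; velocity is the mean speed in mm/s.
- env.move_j(angles): joint-space move.
- env.move_gripper(opening, grip_force=None): finger opening in mm; grip_force is the grip in N (None keeps the last); returns when the fingers have stopped.
- env.dwell(seconds).
- env.inverse_kinematics(position, orientation): joint angles nearest the present ones, or None.
- env.observe(): the state.
- env.camera(name): name is "side" or "top"; returns the picture (384x512x3 uint8, red, green, blue); there is no depth.
- env.camera_info(name): a dict with "fx", "fy", "cx", "cy" (pixels), "k1" (the pictures are not rectified: a ray, as slopes to the right and down, at radius r is drawn at 1 + k1 r^2 times it, then the intrinsics apply), "rvec" (rotation vector, rad) and "tvec" (3), from world to camera coordinates, as OpenCV has them. Camera axes: x right, y down, z forward; pixel columns grow to the right and rows downward; lengths in mm; the calibration is good to about 2 mm. A picture is of the moment at which its call begins. camera_info takes no time and is no camera call.
A pose or a line that the arm cannot do raises env.Unreachable and nothing moves.
- env.finish_job(): hands the job in, once; it reports no verdict.
Trained networks look in the newest picture that a camera, given by its name, has taken for a name from the list of things; names that differ only in an ending like _2 or _b are one class to them, and where a whole thing is asked for, a point or a joint stands for the part that bears it (a point fixed in the world has none). Each returns a list of dicts, best first, with "p" (0 to 1); they miss things now and then, are a little off and sometimes report something else, mostly with a low value. They report only what shows in the picture. A call takes as long as a camera call.
- env.look_for(camera, thing): "position" ([column, row] in pixels, amid what is visible of it).
- env.masks_of(camera, thing): "pixels" (384x512 bool, what is visible of it) and "position" ([column, row] in pixels, amid what is visible of it).
The state is a dict: "time_s": time; "joint_pos": joint angles; "joint_vel": joint speeds; "joint_torque": joint torques, N m; "ee_pos": TCP position; "eef_rot": TCP orientation; "force": force on the tool from outside, world axes, zero at the start; "torque": the same for the moment, N m; "grip_width": finger opening in mm.
Only numpy, scipy, OpenCV 4.12 (cv2) and the standard library are available. Lean on these libraries where they do the work, as an engineer would, in place of code of your own. Each camera call takes 0.05 s, during which the arm holds its last target.

## Working session

There is one attempt and no reset: what is moved stays moved. The work goes in short steps, each a Python script; the robot and the scene stay as the last script left them, time stands still between calls to the robot, and variables do not carry over. Pictures are saved under pics/ and viewed, and the job is handed in when it is done.

```bash
mkdir -p pics; ls; python3 - <<'E'
from plant import env
import cv2
for n in ("top","side"):
    im=env.camera(n); cv2.imwrite(f"pics/{n}0.png",cv2.cvtColor(im,cv2.COLOR_RGB2BGR)); print(env.camera_info(n))
    for t in ("scale","bay","mark_open","mark_locked","key_center","key_slot"):
        print(n,t,[(d['p'],d['position']) for d in env.look_for(n,t)[:2]])
print(env.observe())
E
```

```text
pics
{'fx': 438.1823446698892, 'fy': 438.1823446698892, 'cx': 253.70472427222037, 'cy': 195.64591476185433, 'k1': 0.018677437398306462, 'rvec': array([ 2.18632493, -1.76245138,  0.34564805]), 'tvec': array([-188.62640736,  533.5377628 , 1656.60577285])}
top scale [(0.95, [205.2, 206.9])]
top bay [(0.85, [204.5, 206.6])]
top mark_open [(0.75, [203.1, 205.6])]
top mark_locked [(0.98, [206.4, 202.5])]
top key_center []
top key_slot [(0.83, [271.5, 231.2])]
{'fx': 372.1726065286983, 'fy': 372.1726065286983, 'cx': 255.40946093261383, 'cy': 186.90457453358178, 'k1': -0.03277708209534812, 'rvec': array([ 1.94300501,  0.02908146, -0.03354874]), 'tvec': array([-545.8545802 ,   42.23726466, 1424.45995106])}
side scale [(0.74, [246.6, 185.9])]
side bay [(0.66, [246.1, 182.6])]
side mark_open [(0.89, [247.2, 181.9])]
side mark_locked [(0.69, [245.7, 182.3])]
side key_center [(0.71, [231.5, 201.5]), (0.6, [239.8, 166.8])]
side key_slot [(0.59, [226.4, 212.6])]
{'time_s': 0.7, 'joint_pos': array([-76.38774595,  23.55235638,  -0.72616405,  91.45669646,
         0.3207549 ,  64.98935599,  -4.71088489]), 'joint_vel': array([ 0.1202141 , -0.06083583,  0.0032714 , -0.07120608, -0.00884444,
        0.04334376,  0.00719551]), 'joint_torque': array([-4.99523558e-04, -6.00229096e+01,  6.80952128e-01, -2.99694514e+01,
        1.39309047e-02,  1.69316605e-03, -1.06888646e-05]), 'ee_pos': array([188.17272499, 596.00155127, 239.31032449]), 'eef_rot': array([-8.99963495e+01, -2.27621207e-04, -1.75218684e+01]), 'force': array([-0.35592031, -0.30763342, -0.17453196]), 'torque': array([-0.02248782,  0.00011123, -0.02611556]), 'grip_width': 85.50685818641344}
```

View pics/top0.png

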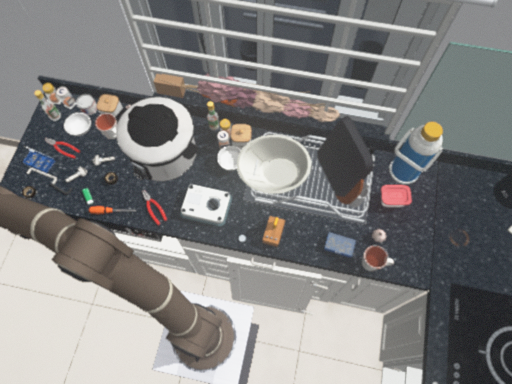

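View pics/side0.png

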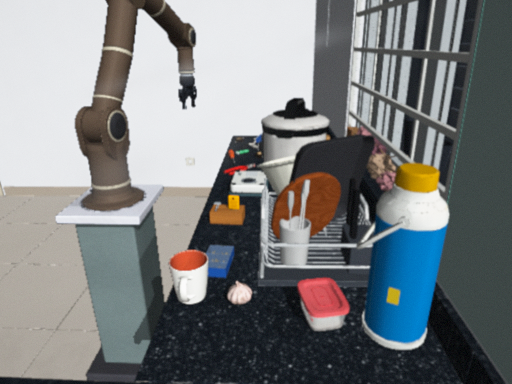

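```bash
python3 - <<'E'
import cv2
a=cv2.imread("pics/top0.png"); b=cv2.imread("pics/side0.png")
cv2.imwrite("pics/topc.png",cv2.resize(a[150:270,150:310],None,fx=5,fy=5,interpolation=cv2.INTER_CUBIC))
cv2.imwrite("pics/sidec.png",cv2.resize(b[140:240,190:310],None,fx=6,fy=6,interpolation=cv2.INTER_CUBIC))
E
```

```text
(no output)
```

View pics/topc.png

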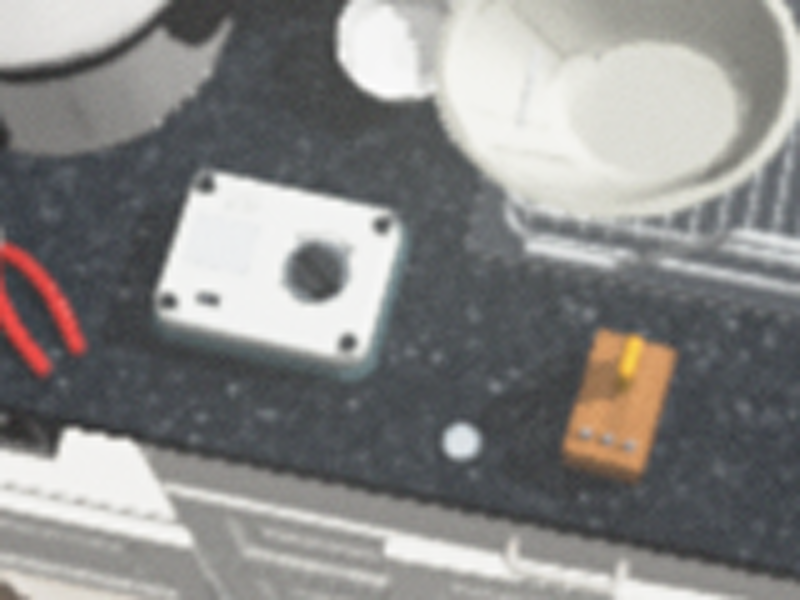

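View pics/sidec.png

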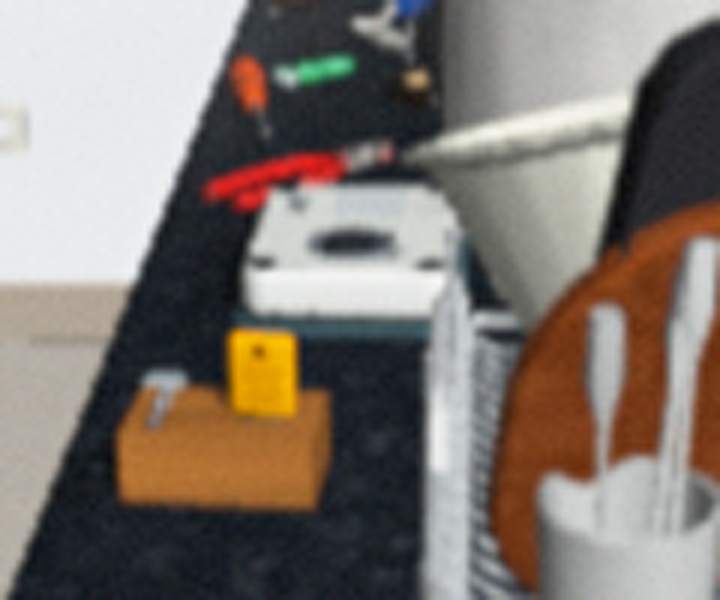

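```bash
cat > h.py <<'E'
import numpy as np, cv2
from plant import env
from scipy.optimize import least_squares
def cam(n):
    i=env.camera_info(n)
    K=np.array([[i['fx'],0,i['cx']],[0,i['fy'],i['cy']],[0,0,1.]]);D=np.array([i['k1'],0,0,0,0])
    return K,D,np.array(i['rvec'],float),np.array(i['tvec'],float)
def proj(n,P):
    K,D,r,t=cam(n); return cv2.projectPoints(np.asarray(P,float).reshape(-1,1,3),r,t,K,D)[0].reshape(-1,2)
def unproj(n,uv,z):
    K,D,r,t=cam(n); R=cv2.Rodrigues(r)[0]
    q=cv2.undistortPoints(np.asarray(uv,float).reshape(-1,1,2),K,D).reshape(-1,2)
    d=np.c_[q,np.ones(len(q))]@R; c=-R.T@t
    z=np.broadcast_to(z,(len(q),)); s=(z-c[2])/d[:,2]
    return c+d*s[:,None]
E
python3 - <<'E'
from h import *
a=cv2.imread("pics/top0.png"); g=cv2.cvtColor(a,cv2.COLOR_BGR2GRAY).astype(float)
K,D,r,t=cam("top");print("cam",-cv2.Rodrigues(r)[0].T@t); K,D,r,t=cam("side");print("cam",-cv2.Rodrigues(r)[0].T@t)
def cen(u,v,h,th):
    u0,v0=int(round(u)),int(round(v)); p=g[v0-h:v0+h+1,u0-h:u0+h+1]; w=np.clip(th-p,0,None)
    Y,X=np.mgrid[v0-h:v0+h+1,u0-h:u0+h+1]; return [(w*X).sum()/w.sum(),(w*Y).sum()/w.sum()]
f=[(206,183),(382,226),(348,343),(168,301)]
uv=[cen(150+(x+.5)/5-.5,150+(y+.5)/5-.5,3,170) for x,y in f]
c=cen(150+316/5-.5,150+272/5-.5,8,170)
W=unproj("top",uv,44); print(np.round(uv,2),c); print(W.round(1)); print(unproj("top",[c],42.5))
# order: picture-> scale coords
M=np.array([[54,77],[54,-77],[-54,-77],[-54,77],[0,-34.]]);Z=[44]*4+[42.5]
pts=np.array(uv+[c])
def model(p):
    cy,sy=np.cos(p[2]),np.sin(p[2]); return np.c_[p[0]+cy*M[:,0]-sy*M[:,1],p[1]+sy*M[:,0]+cy*M[:,1],Z]
s=least_squares(lambda p:(proj("top",model(p))-pts).ravel(),[W[:,0].mean(),W[:,1].mean(),0])
print(s.x,np.degrees(s.x[2]),s.fun.round(2)); P=model(s.x); print(P[4])
for th in (40,-40):
  a_=s.x[2]+np.radians(th); q=P[4]+36*np.array([np.cos(a_),np.sin(a_),0]); print(th,(proj("top",[q])[0]-150)*5+2)
E
```

```text
cam [-100.6282625  -227.63349193 1732.8133479 ]
cam [  598.66846797 -1290.52857108   552.23132299]
[[190.33 184.7 ]
 [226.81 193.94]
 [219.06 218.19]
 [181.3  210.09]] [np.float64(212.807813570939), np.float64(204.0679917751885)]
[[579.3 207.4  44. ]
 [570.7  46.6  44. ]
 [459.3  52.1  44. ]
 [460.8 213.   44. ]]
[[514.63376189  92.89167246  42.5       ]]
[ 5.17008624e+02  1.29159834e+02 -3.72537757e-02] -2.134484120804281 [ 0.4   1.31 -0.97  0.38 -0.44 -0.31  1.49 -0.9  -0.47 -0.35]
[515.74228869  95.18342424  42.5       ]
40 [296.56171743 234.5134959 ]
-40 [349.72887168 247.16988099]
```

```bash
cat > fit.py <<'E'
from h import *
from scipy.optimize import minimize
S=8
def poly(n,P,box):
    u0,v0,w,h=box; uv=(proj(n,P)-[u0,v0]+.5)*S-.5
    im=np.zeros((h*S,w*S),np.float32)
    hull=cv2.convexHull(uv.astype(np.float32)).reshape(-1,2)
    cv2.fillPoly(im,[np.round(hull*16).astype(np.int32)],1.,shift=4); return im
def down(im,blur,):
    k=im if blur<=0 else cv2.GaussianBlur(im,(0,0),blur*S)
    return cv2.resize(k,None,fx=1/S,fy=1/S,interpolation=cv2.INTER_AREA)
def T(p,L):
    L=np.asarray(L,float); c,s=np.cos(p[2]),np.sin(p[2]); return np.c_[p[0]+c*L[:,0]-s*L[:,1],p[1]+s*L[:,0]+c*L[:,1],L[:,2]]
def bx(x,y,z0,z1,cx=0,cy=0): return [[cx+i*x/2,cy+j*y/2,z] for i in(-1,1) for j in(-1,1) for z in(z0,z1)]
def disc(r,z0,z1,cx,cy):
    a=np.arange(0,2*np.pi,.2); return [[cx+r*np.cos(t),cy+r*np.sin(t),z] for t in a for z in (z0,z1)]
def solve(cost,x0):
    sc=np.array([5,5,.05]); b=None
    for k in range(3):
        s=minimize(lambda q:cost(x0+q*sc),np.zeros(3),method='Nelder-Mead',options=dict(initial_simplex=np.vstack([np.zeros(3),np.eye(3)/(k+1)]),xatol=.002,fatol=1e-9)); x0=x0+s.x*sc
    return x0,s.fun
E
cat > fit1.py <<'E'
from fit import *
import sys
ims={n:cv2.cvtColor(cv2.imread(f"pics/{n}0.png"),cv2.COLOR_BGR2RGB).astype(float) for n in("top","side")}
# scale in top
def scale_cost(n,box,info=False):
    u0,v0,w,h=box; I=ims[n][v0:v0+h,u0:u0+w].mean(2)
    def cost(p):
        top=poly(n,T(p,bx(136,180,40,40)),box)
        er=cv2.erode(top,np.ones((S*1,S*1)))
        L=[down(np.ones_like(top),.5)]
        feet=sum(poly(n,T(p,disc(9,40,44,sx*54,sy*77)),box) for sx in(-1,1) for sy in(-1,1))
        col=poly(n,T(p,disc(30,40,42,0,-34)),box); cap=poly(n,T(p,disc(19.5,42,44,0,-34)),box)
        out=poly(n,T(p,bx(136,180,10,40)),box)
        A=[1-np.clip(out,0,1),np.clip(out-top,0,1),feet,col*(1-cap),cap,np.ones_like(top)]
        m=cv2.resize(poly(n,T(p0,bx(150,194,0,40)),box),None,fx=1/S,fy=1/S,interpolation=cv2.INTER_AREA)>.3
        mm=cv2.dilate(m.astype(np.uint8),np.ones((3,3)))>0
        X=np.stack([down(a.astype(np.float32),.5)[mm] for a in A],1); y=I[mm]
        c,*_=np.linalg.lstsq(X,y,rcond=None); r=X@c-y
        cost.c=c
        return np.mean(np.clip(np.abs(r),0,60)**2)
    p0=np.array([516.,129,-.04]); return cost,p0
c,p0=scale_cost("top",(170,170,75,65)); x,f=solve(c,p0); print("scale top",x,np.degrees(x[2]),f**.5,c.c.round()); print("bay",T(x,[[0,-34,44]]))
c,p0=scale_cost("side",(215,160,75,45)); x,f=solve(c,x); print("scale side",x,np.degrees(x[2]),f**.5,c.c.round()); print("bay",T(x,[[0,-34,44]]))
def stand_cost(ns):
    def cost(p):
        e=0
        for n,box in ns:
            u0,v0,w,h=box; q=ims[n][v0:v0+h,u0:u0+w]; I=q[...,0]-q[...,2]
            # key slot position in stand unknown: p is the key slot; stand centre offset fitted separately
            key=poly(n,T(p,bx(36,13,40,88)),box)
            d=down(key,.5)
            Y=q[...,1]*1.0-q[...,2]; # yellow: G-B high; wood lower
            X=np.stack([d.ravel(),np.ones(d.size)],1); c,*_=np.linalg.lstsq(X,Y.ravel(),rcond=None)
            cost.c=c; e+=np.mean((X@c-Y.ravel())**2)
        return e
    return cost
K={"top":("top",(258,208,35,45)),"side":("side",(205,185,50,45))}
k0=unproj("top",[[150+632/5,150+358/5]],75)[0]; k0=np.array([k0[0],k0[1],0]);print(k0)
for ns in (["top"],["side"],["top","side"]):
    c=stand_cost([K[n] for n in ns]); x,f=solve(c,k0); print("key",ns,x,np.degrees(x[2]),f**.5,c.c.round())
def st(ns):
    def cost(p):
        e=0
        for n,box in ns:
            u0,v0,w,h=box; q=ims[n][v0:v0+h,u0:u0+w]; I=q[...,0]-q[...,2]
            m=poly(n,T(p,bx(106,64,0,40)),box); tp=poly(n,T(p,bx(106,64,40,40)),box)
            k=poly(n,T(kx,bx(36,13,40,88)),box)
            X=np.stack([down(v.astype(np.float32),.5).ravel() for v in (np.ones_like(m),np.clip(m-tp,0,1)*(1-k),tp*(1-k),k)],1)
            c,*_=np.linalg.lstsq(X,I.ravel(),rcond=None); cost.c=c
            e+=np.mean(np.clip(np.abs(X@c-I.ravel()),0,40)**2)
        return e
    return cost
kx=x
for ns in (["top"],["side"],["top","side"]):
    c=st([K[n] for n in ns]); x,f=solve(c,np.array([kx[0]-20,kx[1],kx[2]])); print("stand",ns,x,np.degrees(x[2]),f**.5,c.c.round())
E
python3 fit1.py
```

```text
scale top [ 5.16971072e+02  1.26270019e+02 -2.90180844e-02] -1.66261376561735 14.829231936090737 [-156.  -94. -117.  -87. -156.  240.]
bay [[515.98459523  92.28433294  44.        ]]Traceback (most recent call last):
  File "fit1.py", line 23, in <module>
    c,p0=scale_cost("side",(215,160,75,45)); x,f=solve(c,x); print("scale side",x,np.degrees(x[2]),f**.5,c.c.round()); print("bay",T(x,[[0,-34,44]]))
                                                 ~~~~~^^^^^
  File "fit.py", line 20, in solve
    s=minimize(lambda q:cost(x0+q*sc),np.zeros(3),method='Nelder-Mead',options=dict(initial_simplex=np.vstack([np.zeros(3),np.eye(3)/(k+1)]),xatol=.002,fatol=1e-9)); x0=x0+s.x*sc
    res = _minimize_neldermead(fun, x0, args, callback, bounds=bounds,
                               **options)
    fxcc = func(xcc)
    fx = function(np.copy(x), *(wrapper_args + args))
  File "fit.py", line 20, in <lambda>
    s=minimize(lambda q:cost(x0+q*sc),np.zeros(3),method='Nelder-Mead',options=dict(initial_simplex=np.vstack([np.zeros(3),np.eye(3)/(k+1)]),xatol=.002,fatol=1e-9)); x0=x0+s.x*sc
                        ~~~~^^^^^^^^^
  File "fit1.py", line 8, in cost
    top=poly(n,T(p,bx(136,180,40,40)),box)
  File "fit.py", line 5, in poly
    u0,v0,w,h=box; uv=(proj(n,P)-[u0,v0]+.5)*S-.5
                       ~~~~^^^^^
  File "h.py", line 9, in proj
    K,D,r,t=cam(n); return cv2.projectPoints(np.asarray(P,float).reshape(-1,1,3),r,t,K,D)[0].reshape(-1,2)
            ~~~^^^
  File "h.py", line 5, in cam
    i=env.camera_info(n)
ValueError: time passes only in moves, steps and waits
```

```bash
sed -i 's/^def cam(n):/import functools\n@functools.lru_cache\ndef cam(n):/' h.py; time python3 fit1.py
```

```text
scale top [ 5.16971072e+02  1.26270019e+02 -2.90180844e-02] -1.66261376561735 14.829231936090737 [-156.  -94. -117.  -87. -156.  240.]
bay [[515.98459523  92.28433294  44.        ]]
scale side [5.16993408e+02 1.28651476e+02 1.16301360e-02] 0.6663577097798753 26.83776269817243 [-123.   21.  -88.  -83. -135.  200.]
bay [[517.38882335  94.65377562  44.        ]]
[ 483.39097963 -180.85179493    0.        ]
key ['top'] [ 4.81018763e+02 -1.78154959e+02 -4.35556963e-02] -2.495557573374957 19.652211182417897 [89.  8.]
key ['side'] [ 4.81537855e+02 -1.79414807e+02  2.65435373e-02] 1.5208326624911725 26.501726373372577 [140.  13.]
key ['top', 'side'] [ 4.81472245e+02 -1.78619819e+02  1.95499325e-02] 1.120128622384343 33.06245541362756 [140.  13.]
stand ['top'] [ 4.61074601e+02 -1.75364552e+02 -8.18290482e-02] -4.6884591038567995 9.429153439623914 [ -6.  62. 101. 144.]
stand ['side'] [ 4.58489491e+02 -1.76505540e+02 -7.41051592e-02] -4.245912861071778 11.856466866045396 [ -8. 131. 106. 228.]
stand ['top', 'side'] [ 4.59023002e+02 -1.75375289e+02 -7.14707345e-02] -4.094971447525997 15.589352297549402 [ -8. 132. 105. 228.]
real	0m32.686s
user	0m36.898s
sys	0m6.303s
```

```bash
cat > ov.py <<'E'
from fit import *
def draw(im,n,box,f,items):
    u0,v0,w,h=box; o=cv2.resize(im[v0:v0+h,u0:u0+w],None,fx=f,fy=f,interpolation=cv2.INTER_CUBIC)
    for P,col in items:
        uv=(proj(n,P)-[u0,v0]+.5)*f-.5
        cv2.polylines(o,[np.round(cv2.convexHull(uv.astype(np.float32))).astype(int)],True,col,1)
    return o
def items(s,st,k):
    I=[(T(s,bx(136,180,40,40)),(0,0,255)),(T(s,disc(30,42,42,0,-34)),(0,255,0)),(T(s,bx(150,194,0,0)),(255,0,0))]
    I+=[(T(s,disc(9,44,44,i*54,j*77)),(0,255,255)) for i in(-1,1) for j in(-1,1)]
    I+=[(T(s,disc(2,40,40,36*np.cos(a),-34+36*np.sin(a))),(255,0,255)) for a in(.7,-.7)]
    I+=[(T(st,bx(106,64,40,40)),(0,0,255)),(T(st,bx(106,64,0,0)),(255,0,0)),(T(k,bx(36,13,88,88)),(0,255,0)),(T(k,bx(36,13,40,40)),(255,255,0))]
    return I
E
python3 - <<'E'
from ov import *
s=(516.97,126.27,-.029);st=(459.5,-175.5,-.074);k=(481.4,-178.6,-.04)
a=cv2.imread("pics/top0.png"); b=cv2.imread("pics/side0.png")
o1=draw(a,"top",(170,170,130,90),6,items(s,st,k)); o2=draw(b,"side",(195,160,100,70),8,items(s,st,k))
cv2.imwrite("pics/o1.png",o1);cv2.imwrite("pics/o2.png",o2)
E
```

```text
(no output)
```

View pics/o1.png

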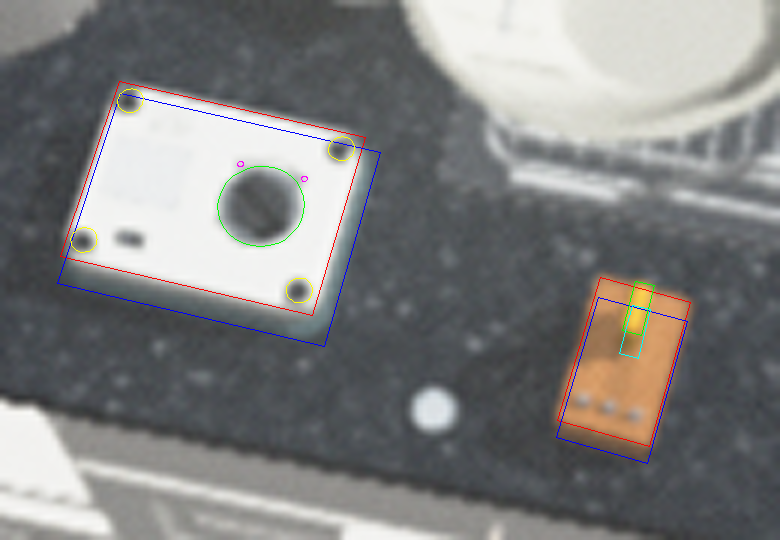

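View pics/o2.png

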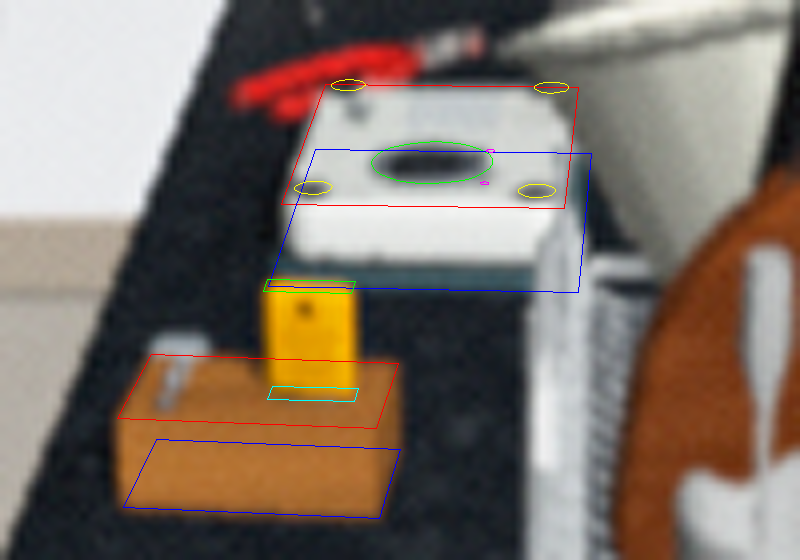

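```bash
python3 - <<'E'
from h import *
O=lambda y:[-90,0,y]
p=[481.3,-178.6]; yaw=-4.2
print(env.inverse_kinematics([130,430,380],O(-17)),env.inverse_kinematics([*p,250],O(yaw)),env.inverse_kinematics([*p,53],O(yaw)))
for y in (-50,-40,0,40,75): print(y,env.inverse_kinematics([516,92.5,60],O(y)))
for n,uv,z in(("top",(165,180),0),("top",(155,125),200),("side",(295,110),None)):
    if z is not None: print(unproj(n,[uv],z))
E
```

```text
[-7.74798542e+01  5.53184483e-01 -1.89348736e+00  1.01581813e+02
  1.86955327e-02  7.78653049e+01 -6.37718340e+00] [-31.598609    17.51135417  58.33421965 108.57709806 -16.69957936
  63.02864221 119.05664676] [ -8.50827154  29.84306906  30.42947938 118.09253678 -24.11077412
  38.0957159  123.69321621]
-50 [-32.71578001  28.48584949  22.27824886 116.01851229 -16.86954363
  38.54068097  40.43074029]
-40 [-30.96143264  28.17863175  19.96195815 115.9049236  -15.06364079
  38.33914779  48.71222757]
0 [-24.92906478  27.43791379  12.11181293 115.50556443  -9.04971805
  37.92798673  83.01489748]
40 [-19.17514765  27.13042658   4.73632385 115.11518449  -3.515327
  37.88613555 117.81776171]
75 [-13.02772881  27.18710442  -3.0844404  114.69255727   2.27958044
  38.17612015 147.43567634]
[[595.45694514 332.56143686   0.        ]]
[[742.96176961 378.88364911 200.        ]]
```

```bash
python3 - <<'E'
from h import *
O=lambda y:[-90,0,y]
env.move_linear([130,430,380],rot=O(-17),velocity=250)
q=env.observe()['joint_pos']
q=np.array(q); q[0]=20; q[2]=0; q[4]=0; q[6]=104
env.move_j(list(q))
s=env.observe(); print(s['time_s'],s['ee_pos'],s['eef_rot'],s['joint_pos'])
p=[481.3,-178.6]; yaw=-4.2
print(env.inverse_kinematics([*p,150],O(yaw)),env.inverse_kinematics([*p,53],O(yaw)))
E
```

```text
4.1833 [ 404.93665928 -197.81320907  379.1689731 ] [-8.99752913e+01  4.41611316e-02 -5.90933983e+00] [ 1.99320013e+01  6.61067187e-01 -4.54661145e-02  1.01580656e+02
 -1.30811860e-02  7.78070991e+01  1.03979957e+02]
[ 16.89182735  18.64459043  -2.36790721 112.37778565   1.00286577
  48.99679099  99.79003783] [ 16.59801001  27.03453076  -2.07417373 116.44255884   1.58299984
  36.54857324  99.2784875 ]
```

```bash
python3 - <<'E'
from h import *
O=lambda y:[-90,0,y]
p=[481.3,-178.6]; yaw=-4.2
env.move_gripper(50)
env.move_to([*p,125],O(yaw))
env.dwell(.3)
s=env.observe(); print(s['time_s'],s['ee_pos'],s['eef_rot'],s['force'],s['grip_width'])
for n in("top","side"): cv2.imwrite(f"pics/{n}1.png",cv2.cvtColor(env.camera(n),cv2.COLOR_RGB2BGR))
a=cv2.imread("pics/side1.png"); b=cv2.imread("pics/top1.png")
cv2.imwrite("pics/s1c.png",cv2.resize(a[100:240,190:290],None,fx=4,fy=4,interpolation=cv2.INTER_CUBIC))
cv2.imwrite("pics/t1c.png",cv2.resize(b[170:270,230:330],None,fx=5,fy=5,interpolation=cv2.INTER_CUBIC))
E
```

```text
5.9667 [ 481.72106152 -178.91994847  125.95341625] [-90.02490891  -0.09757694  -4.21805306] [-0.42263156  0.88146543 -0.45008715] 49.775592375330596
```

View pics/s1c.png

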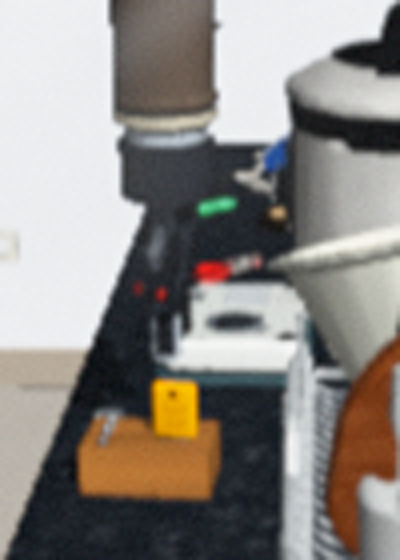

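View pics/t1c.png

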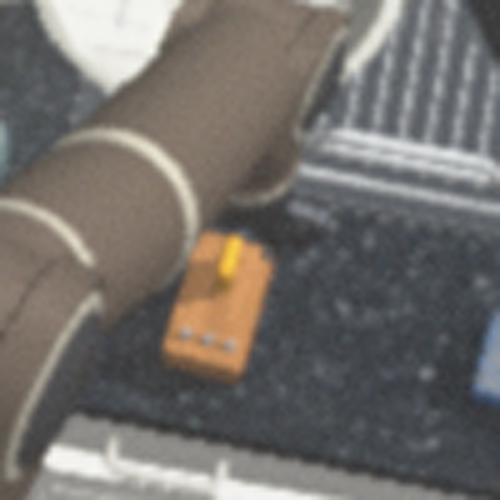

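```bash
python3 - <<'E'
from h import *
O=lambda y:[-90,0,y]
p=[481.3,-178.6]; yaw=-4.2
def pr(t=''):
    s=env.observe(); print(t,round(s['time_s'],2),s['ee_pos'].round(2),s['eef_rot'].round(2),s['force'].round(2),s['torque'].round(3),round(s['grip_width'],2))
env.move_linear([*p,53.5],rot=O(yaw),velocity=80); pr('down')
env.move_gripper(20); pr('20')
env.move_gripper(5,grip_force=60); env.dwell(.2); pr('grip')
for n in("top","side"): cv2.imwrite(f"pics/{n}2.png",cv2.cvtColor(env.camera(n),cv2.COLOR_RGB2BGR))
a=cv2.imread("pics/side2.png"); b=cv2.imread("pics/top2.png")
cv2.imwrite("pics/s2c.png",cv2.resize(a[130:240,190:290],None,fx=5,fy=5,interpolation=cv2.INTER_CUBIC))
E
```

```text
down 7.11 [ 481.65 -178.71   53.89] [-9.001e+01 -4.000e-02 -4.200e+00] [0.3  0.62 0.22] [ 0.05   0.    -0.022] 49.51
20 7.51 [ 481.38 -178.67   53.71] [-9.001e+01 -2.000e-02 -4.200e+00] [-0.11  0.71 -0.59] [-0.023 -0.047  0.03 ] 20.06
grip 7.92 [ 481.42 -178.6    53.7 ] [-9.0e+01 -1.0e-02 -4.2e+00] [-1.24  1.39  5.78] [ 0.118  0.25  -0.003] 12.67
```

View pics/s2c.png

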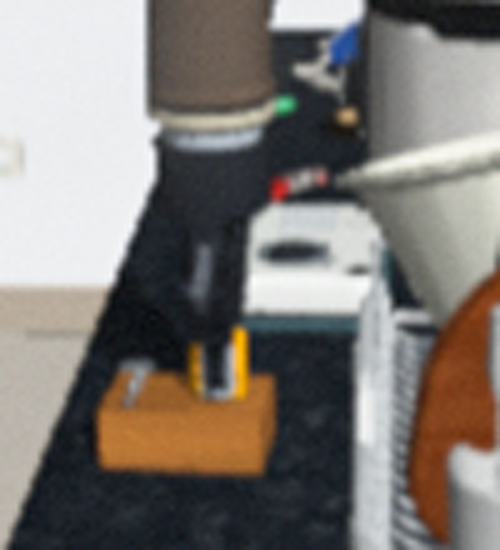

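```bash
cat >> h.py <<'E'
O=lambda y:[-90,0,y]
def pr(t=''):
    s=env.observe(); print(t,round(s['time_s'],2),s['ee_pos'].round(2),s['eef_rot'].round(2),s['force'].round(2),s['torque'].round(3),round(s['grip_width'],2)); return s
def save(n,name,box=None,f=5):
    im=cv2.cvtColor(env.camera(n),cv2.COLOR_RGB2BGR); cv2.imwrite(f"pics/{name}_full.png",im)
    if box: u,v,w,h=box; cv2.imwrite(f"pics/{name}.png",cv2.resize(im[v:v+h,u:u+w],None,fx=f,fy=f,interpolation=cv2.INTER_CUBIC))
E
python3 - <<'E'
from h import *
print(unproj("top",[[255,193],[245,185],[229,165]],[100,100,40]))
env.move_linear([481.4,-178.6,130],rot=O(-4.2),velocity=100); pr('lift')
env.move_to([516,92.5,110],O(38.3)); env.dwell(.3); pr('above')
save("side","s3",(200,120,110,100),6)
save("top","t3",(170,150,120,100),6)
E
```

```text
[[576.46267135 -73.12339959 100.        ]
 [602.53254796 -25.68756125 100.        ]
 [705.99682182  70.12881828  40.        ]]
lift 8.94 [ 480.98 -178.47  129.45] [-8.999e+01  5.000e-02 -4.200e+00] [ 0.6   0.05 -0.44] [ 0.023 -0.03   0.043] 12.25
above 10.31 [516.23  91.38 110.13] [-90.02  -0.    38.18] [ 0.23  0.57 -0.94] [ 0.016 -0.017 -0.018] 12.14
```

View pics/s3.png

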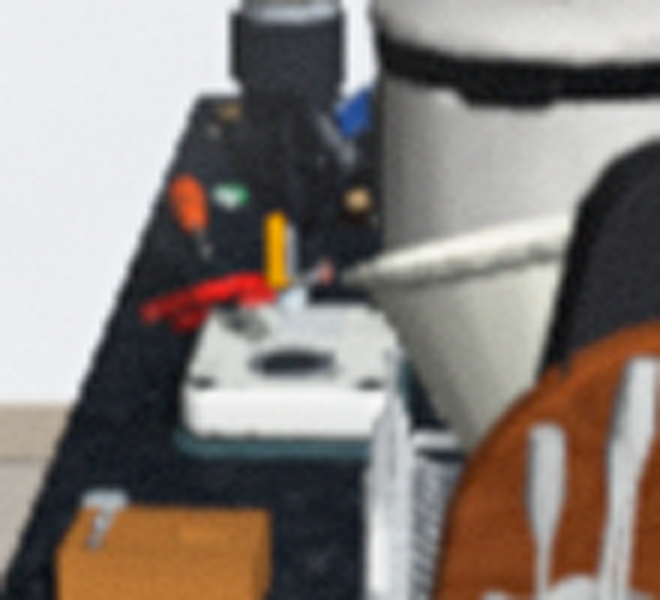

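View pics/t3.png

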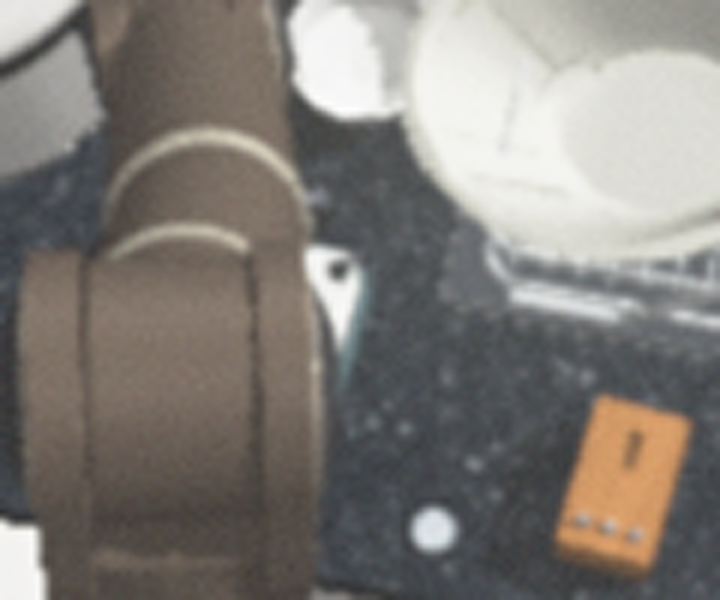

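```bash
python3 - <<'E'
from fit import *
pr()
im=cv2.imread("pics/t3_full.png").astype(float); g=im[...,2]
u0,v0=270,216; p=g[v0:v0+17,u0:u0+10]; print(p.astype(int))
w=np.clip(190-p,0,None); 
Y,X=np.mgrid[v0:v0+17,u0:u0+10]; print((w*X).sum()/w.sum(),(w*Y).sum()/w.sum())
uv=[[(w*X).sum()/w.sum(),(w*Y).sum()/w.sum()]]; print(unproj("top",uv,40))
E
```

```text
10.41 [516.14  91.94 110.1 ] [-90.01  -0.    38.24] [-0.13 -0.37 -1.04] [-0.026 -0.06   0.066] 12.2
[[171 168 140 130 113  98  90  91  99  94]
 [195 200 191 190 175 165 147 131 119 101]
 [212 210 207 209 210 200 198 191 178 147]
 [210 210 211 212 213 212 213 215 211 204]
 [213 209 210 212 210 209 210 216 218 218]
 [214 211 209 210 206 191 196 215 214 218]
 [210 209 214 211 188 152 156 193 211 217]
 [209 211 213 210 186 147 145 193 215 216]
 [211 212 214 204 175 145 157 205 216 216]
 [211 212 213 204 165 150 176 210 216 216]
 [212 210 211 198 160 154 191 212 215 218]
 [213 214 212 194 166 169 199 216 217 217]
 [209 211 212 205 195 196 208 216 216 213]
 [214 211 213 214 212 213 216 215 217 213]
 [213 212 210 217 218 217 216 218 215 210]
 [211 210 214 216 218 219 218 216 212 214]
 [213 210 215 215 217 218 217 213 211 211]]
275.9087301587302 218.71825396825398
[[ 507.54240244 -175.47701943   40.        ]]
```

```bash
cat > fit3.py <<'E'
from fit import *
im=cv2.imread("pics/t3_full.png").astype(float); g=im[...,2]
u0,v0=268,220; p=g[v0:v0+13,u0:u0+14]; w=np.clip(203-p,0,None); w[:,:5]=0; w[:,11:]=0
Y,X=np.mgrid[v0:v0+13,u0:u0+14]; uv=[[(w*X).sum()/w.sum(),(w*Y).sum()/w.sum()]]; print(uv,unproj("top",uv,40))
E
python3 fit3.py
```

```text
[[np.float64(275.03643724696354), np.float64(224.2753036437247)]] [[ 483.2371264  -176.67281134   40.        ]]
```

```bash
cat >> h.py <<'E'
def F(n=4,dt=.02):
    f=[];t=[]
    for _ in range(n):
        env.dwell(dt); s=env.observe(); f.append(s['force']); t.append(s['torque'])
    return np.mean(f,0),np.mean(t,0),s
E
python3 - <<'E'
from h import *
x,y,yaw=516,92.5,38.3
env.move_linear([x,y,77],rot=O(yaw),velocity=80); env.dwell(.15)
f0,t0,s=F(8); print(f0.round(2),t0.round(3),s['ee_pos'],s['time_s'])
z=77
for i in range(20):
    z-=.5; env.move_linear([x,y,z],rot=O(yaw),velocity=20); f,t,s=F(3)
    print(z,(f-f0).round(2),s['ee_pos'].round(2),round(s['time_s'],2))
    if f[2]-f0[2]>4.3: break
E
```

```text
[-0.12  0.2  -0.34] [-0.005 -0.014  0.006] [516.26716189  92.56276986  77.4169874 ] 11.2583
76.5 [-0.65 -0.05 -0.07] [516.02  92.49  76.55] 11.56
76.0 [ 0.72 -0.36 -0.2 ] [515.96  92.48  75.96] 11.86
75.5 [-0.21 -0.38 -0.47] [515.98  92.48  75.49] 12.16
75.0 [-0.26 -0.52  0.21] [516.01  92.48  74.98] 12.46
74.5 [ 0.05 -0.94 -0.06] [515.97  92.51  74.48] 12.76
74.0 [-0.15 -0.04  0.17] [515.97  92.52  73.97] 13.06
73.5 [-0.03 -0.29  1.9 ] [516.12  92.53  73.63] 13.36
73.0 [-0.59 -0.54  4.15] [516.14  92.55  73.17] 13.66
72.5 [-0.55 -0.87  4.19] [516.15  92.53  72.59] 13.96
72.0 [-0.12 -0.74  4.59] [516.09  92.53  72.05] 14.26
```

```bash
cat > tw.py <<'E'
from h import *
import sys
f0=np.array([-0.12,0.2,-0.34])
def sweep(x,y,z,yaws):
    for w in yaws:
        env.move_linear([x,y,z],rot=O(w),velocity=60); f,t,s=F(2)
        print(w,z,(f-f0).round(2),t.round(3),s['ee_pos'].round(2),round(s['time_s'],2))
        if f[2]-f0[2]<1.2: return w
    return None
E
python3 - <<'E'
from tw import *
r=sweep(516,92.5,72.0,[44,50,56,62,68,72]); print(r)
E
```

```text
44 72.0 [0.11 0.   4.41] [ 0.078 -0.055  0.019] [516.17  92.58  72.05] 14.54
50 72.0 [ 1.21 -0.24  4.8 ] [-0.039 -0.239 -0.006] [516.26  92.41  72.07] 14.83
56 72.0 [ 0.24 -0.09  0.13] [ 0.029  0.006 -0.007] [515.25  92.37  71.41] 15.12
56
```

```bash
python3 - <<'E'
from tw import *
for z in (71,70.3,69.8,69.3,68.8,68.3,67.8):
    env.move_linear([516,92.5,z],rot=O(55),velocity=20); f,t,s=F(3)
    print(z,(f-f0).round(2),t.round(3),s['ee_pos'].round(2),round(s['time_s'],2))
    if f[2]-f0[2]>4: break
E
```

```text
71 [ 0.04 -0.31 -0.33] [ 0.014 -0.017  0.017] [515.8   92.53  70.82] 15.43
70.3 [-0.01  0.07 -0.05] [0.005 0.028 0.005] [516.    92.52  70.31] 15.72
69.8 [-0.15 -0.61 -0.23] [-0.006 -0.008 -0.004] [516.    92.5   69.77] 16.02
69.3 [0.46 0.19 0.03] [ 0.016 -0.035 -0.008] [515.96  92.47  69.27] 16.32
68.8 [-0.89  0.03  3.83] [-0.09   0.294  0.021] [516.03  92.54  69.02] 16.62
68.3 [-1.03 -0.5   4.86] [-0.053  0.314 -0.   ] [516.04  92.53  68.4 ] 16.93
```

```bash
python3 - <<'E'
from tw import *
for z in (67,66,65,64.3,63.8):
    env.move_linear([516,92.5,z],rot=O(55),velocity=20); f,t,s=F(3)
    print(z,(f-f0).round(2),t.round(3),s['ee_pos'].round(2),round(s['time_s'],2))
    if f[2]-f0[2]>10.5: break
E
```

```text
67 [-2.07 -0.54  5.95] [-0.11   0.392  0.004] [516.02  92.52  67.06] 17.23
66 [-1.91 -0.03  6.99] [-0.118  0.496  0.012] [516.06  92.52  66.18] 17.52
65 [-2.24 -0.51  8.26] [-0.121  0.524 -0.016] [516.07  92.53  65.26] 17.82
64.3 [-1.97 -0.99  8.59] [-0.155  0.592  0.013] [516.1   92.55  64.65] 18.12
63.8 [-2.08 -0.8   9.  ] [-0.164  0.655  0.042] [516.13  92.52  64.2 ] 18.43
```

```bash
cat > rot.py <<'E'
from tw import *
def rot(x,y,z,yaws,tz0=0.,k=.12,tzmax=.25):
    for w in yaws:
        env.move_linear([x,y,z],rot=O(w),velocity=60); f,t,s=F(3); f=f-f0
        print(w,np.round([x,y,z],2),f.round(2),t.round(3),s['ee_pos'].round(2),s['eef_rot'][2].round(2),round(s['time_s'],2))
        x+=k*f[0]; y+=k*f[1]
        if abs(t[2]-tz0)>tzmax: print("TZ"); break
        if f[2]>11.5: z+=.5
        elif f[2]<8.5 and z>63: z-=.3
    return x,y,z
E
python3 - <<'E'
from rot import *
print(rot(515.8,92.4,63.3,[55,49,42,35,28,20]))
E
```

```text
55 [515.8  92.4  63.3] [-2.23 -0.28  9.91] [-0.13   0.597  0.015] [516.1   92.55  63.82] 55.01 18.73
49 [515.53  92.37  63.3 ] [-1.3  -0.55  9.23] [-0.125  0.392  0.036] [516.19  92.59  63.95] 49.0 19.03
42 [515.38  92.3   63.3 ] [-0.55 -0.57  9.18] [-0.108  0.234  0.036] [516.31  92.6   64.04] 42.0 19.36
35 [515.31  92.23  63.3 ] [-0.48 -0.43  9.6 ] [-0.086  0.188  0.044] [516.31  92.57  64.05] 35.0 19.68
28 [515.25  92.18  63.3 ] [-0.5  -0.51  9.01] [-0.047  0.165  0.05 ] [516.37  92.56  64.1 ] 28.0 20.01
20 [515.19  92.12  63.3 ] [-0.21 -0.92  9.4 ] [-0.091  0.102  0.03 ] [516.41  92.47  64.14] 20.0 20.35
(np.float64(515.1676800712434), np.float64(92.00696861787871), 63.3)
```

```bash
python3 - <<'E'
from rot import *
print(rot(515.17,92.0,63.0,[12,4,-4,-12,-20,-28,-35],k=.08))
E
```

```text
12 [515.17  92.    63.  ] [-0.07 -0.53  9.79] [-0.066  0.093  0.025] [516.4   92.34  63.86] 12.0 20.69
4 [515.16  91.96  63.  ] [-0.98 -0.91  9.72] [-0.097  0.117  0.018] [516.4   92.27  63.84] 4.0 21.03
-4 [515.09  91.88  63.  ] [ 0.37 -0.46  9.83] [-0.049  0.074  0.031] [516.37  92.19  63.88] -4.0 21.38
-12 [515.12  91.85  63.  ] [-0.13 -0.28  9.99] [-0.068  0.099 -0.002] [516.38  92.14  63.86] -11.99 21.72
-20 [515.11  91.82  63.  ] [-0.21 -0.37  9.7 ] [-0.064  0.118  0.042] [516.34  92.12  63.84] -20.0 22.06
-28 [515.09  91.8   63.  ] [-0.15 -0.69  9.63] [-0.054  0.122  0.021] [516.32  92.12  63.85] -27.99 22.4
-35 [515.08  91.74  63.  ] [-0.29 -0.24  9.48] [-0.013  0.143  0.026] [516.28  92.08  63.83] -35.0 22.73
(np.float64(515.0530507865606), np.float64(91.72105017841457), 63.0)
```

```bash
python3 - <<'E'
from rot import *
print(rot(515.05,91.7,63.0,[-39,-42,-44,-46],k=.05,tzmax=.15))
E
```

```text
-39 [515.05  91.7   63.  ] [-0.35 -0.19 10.  ] [-0.033  0.157  0.029] [516.25  92.07  63.84] -38.99 23.02
-42 [515.03  91.69  63.  ] [-0.4   0.2   9.77] [-0.009  0.174  0.059] [516.22  92.03  63.82] -41.99 23.32
-44 [515.01  91.7   63.  ] [-0.22 -0.25  9.62] [-0.011  0.165  0.05 ] [516.21  92.05  63.84] -43.98 23.62
-46 [515.    91.69  63.  ] [-0.56 -0.73  9.01] [-0.006  0.176  0.044] [516.19  92.03  63.84] -45.99 23.93
(np.float64(514.97393445402), np.float64(91.65144088747651), 63.0)
```

```bash
python3 - <<'E'
from rot import *
for z in (64.5,65.5,66,66.5,67,67.5,68,68.5):
    env.move_linear([515.3,91.8,z],rot=O(-46),velocity=20); f,t,s=F(3)
    print(z,(f-f0).round(2),t.round(3),s['ee_pos'].round(2),round(s['time_s'],2))
    if f[2]-f0[2]<1: break
E
```

```text
64.5 [-0.5  -0.4   8.09] [0.008 0.233 0.086] [516.22  92.02  65.18] 24.23
65.5 [-0.1  -0.03  7.1 ] [-0.015  0.132  0.025] [516.2   92.05  66.08] 24.52
66 [0.34 0.57 7.29] [0.013 0.073 0.02 ] [516.17  92.04  66.49] 24.82
66.5 [ 0.01 -0.34  6.73] [0.04  0.028 0.042] [516.15  92.03  66.93] 25.12
67 [2.09 0.17 3.5 ] [ 0.154 -0.487  0.007] [516.09  92.01  67.23] 25.43
67.5 [ 4.24  1.97 -0.65] [ 0.399 -0.952  0.037] [515.78  92.06  67.48] 25.73
```

```bash
python3 - <<'E'
from rot import *
for z in (67.6,68.5,70,72,75,80):
    env.move_linear([516.0,92.2,z],rot=O(-46),velocity=20); f,t,s=F(3)
    print(z,(f-f0).round(2),t.round(3),s['ee_pos'].round(2),round(s['time_s'],2),round(s['grip_width'],2))
E
```

```text
67.6 [ 3.43  0.96 -0.45] [ 0.257 -0.703  0.047] [515.89  92.12  67.5 ] 26.02 12.58
68.5 [ 1.65  1.7  -1.16] [ 0.43  -0.408  0.035] [515.64  92.31  68.42] 26.32 12.35
70 [ 0.16  1.53 -0.08] [ 0.403 -0.073  0.001] [515.63  92.21  70.01] 26.62 12.07
72 [ 0.07 -0.24 -0.83] [-0.01   0.002  0.013] [515.73  91.78  71.94] 26.93 11.95
75 [-0.22 -0.34  0.14] [-0.006 -0.023  0.017] [516.05  92.16  75.09] 27.27 12.03
80 [ 0.25 -0.58  0.07] [ 0.012  0.016 -0.02 ] [516.04  92.22  80.09] 27.73 12.33
```

```bash
python3 - <<'E'
from h import *
env.move_linear([516,92.2,130],rot=O(-30),velocity=100)
env.move_to([481.4,-178.6,115],O(-4.2)); env.move_linear([481.4,-178.6,95],rot=O(-4.2),velocity=40);env.dwell(.4); pr()
save("side","s4",(190,140,100,100),6)
save("top","t4",(170,150,130,100),6)
E
```

```text
30.48 [ 481.46 -178.63   95.14] [-9.0e+01 -1.0e-02 -4.2e+00] [-0.27 -0.46 -0.69] [-0.013 -0.031 -0.053] 12.39
```

View pics/s4.png

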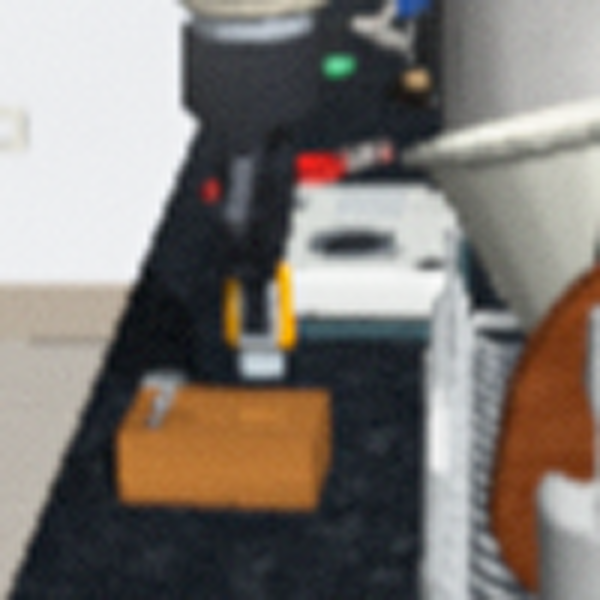

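View pics/t4.png

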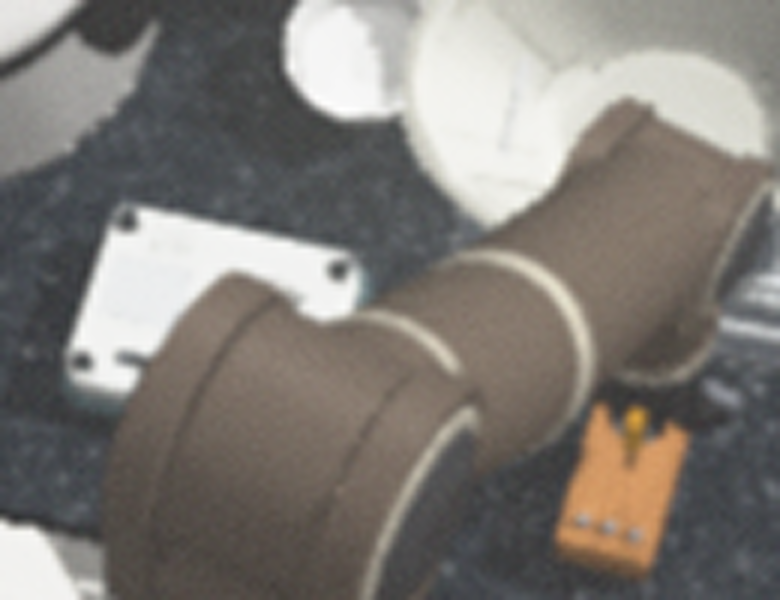

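```bash
python3 - <<'E'
from h import *
f0,t0,s=F(6); z=95
for z in (74,72,70.5,69.5,68.5,67.5,66,63,60,57,55.5,54.6,54.0,53.6):
    env.move_linear([481.4,-178.6,z],rot=O(-4.2),velocity=40 if z>73 else 20); f,t,s=F(3)
    print(z,(f-f0).round(2),(t-t0).round(3),s['ee_pos'].round(2),round(s['time_s'],2),round(s['grip_width'],2))
    if f[2]-f0[2]>3 or np.hypot(*(f-f0)[:2])>6: print("stop"); break
E
```

```text
74 [0.36 0.06 0.22] [-0.005 -0.014  0.008] [ 481.49 -178.66   74.06] 31.41 12.25
72 [ 0.43 -0.1   0.04] [ 0.002 -0.023 -0.005] [ 481.44 -178.6    72.06] 31.71 12.48
70.5 [ 0.31  0.35 -0.19] [-0.016 -0.032 -0.011] [ 481.4  -178.6    70.48] 32.01 12.33
69.5 [0.13 0.   0.05] [-0.011 -0.012  0.033] [ 481.36 -178.63   69.48] 32.31 12.39
68.5 [ 0.49 -0.21 -0.17] [ 0.002 -0.021  0.008] [ 481.36 -178.6    68.46] 32.61 12.13
67.5 [ 0.38  0.11 -0.14] [ 0.001 -0.018 -0.002] [ 481.39 -178.6    67.45] 32.91 12.09
66 [ 0.42  0.15 -0.14] [ 0.012 -0.003 -0.028] [ 481.33 -178.62   65.92] 33.21 12.33
63 [ 0.27 -0.05  0.08] [ 0.009 -0.016  0.001] [ 481.31 -178.6    62.9 ] 33.56 12.13
60 [ 0.2   0.56 -0.09] [ 0.011 -0.009 -0.003] [ 481.34 -178.59   59.91] 33.91 12.25
57 [ 0.05 -0.2  -0.3 ] [-0.006 -0.039 -0.028] [ 481.33 -178.57   56.9 ] 34.26 12.77
55.5 [0.3  0.26 0.31] [ 0.035 -0.023  0.042] [ 481.38 -178.6    55.46] 34.56 12.22
54.6 [0.17 0.04 0.22] [ 0.031 -0.008 -0.024] [ 481.38 -178.58   54.58] 34.86 12.42
54.0 [0.66 0.63 0.29] [-0.005 -0.018  0.01 ] [ 481.38 -178.6    53.98] 35.16 12.2
53.6 [-0.34  0.61  2.76] [ 0.035  0.146 -0.019] [ 481.46 -178.63   53.73] 35.46 12.45
```

```bash
python3 - <<'E'
from h import *
env.move_gripper(20); env.dwell(.2); pr()
env.move_gripper(50); env.dwell(.1)
env.move_linear([481.4,-178.6,140],rot=O(-4.2),velocity=80)
env.move_linear([400,-150,300],rot=O(-4.2),velocity=150)
q=np.array(env.observe()['joint_pos']); q[0]=75; env.move_j(list(q)); env.dwell(.4)
pr()
save("side","s5",(190,140,110,100),6)
save("top","t5",(170,165,130,90),6)
E
```

```text
35.91 [ 481.4  -178.58   53.56] [-90.    0.   -4.2] [-1.03  0.06 -0.52] [ 0.035 -0.015  0.063] 19.74
 41.06 [  41.93 -424.99  299.29] [-8.999e+01  7.000e-02 -6.801e+01] [ 0.48 -0.83 -0.21] [-0.05  0.02  0.04] 50.09
```

View pics/s5.png

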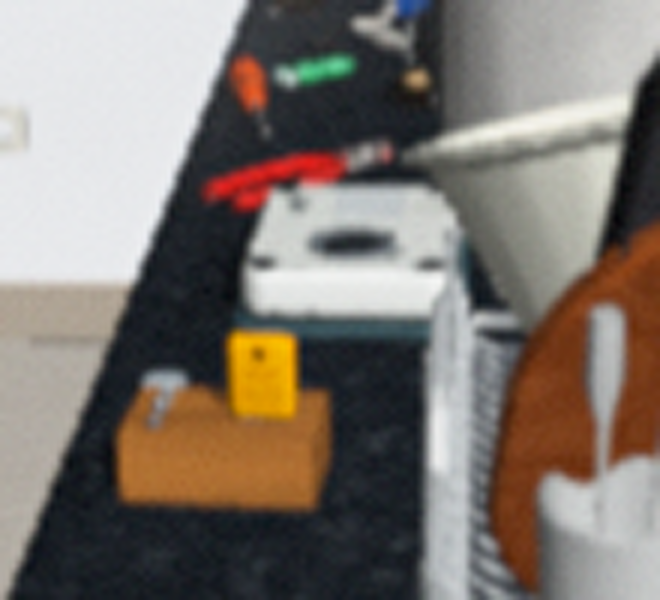

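View pics/t5.png

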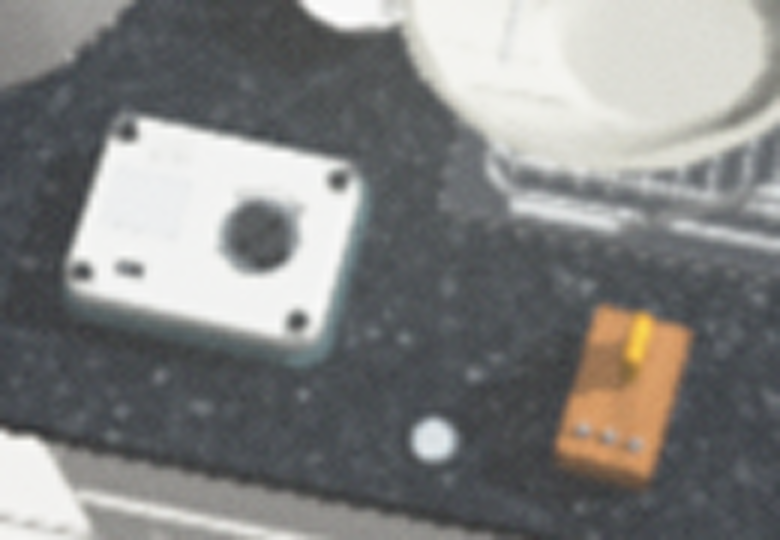

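View pics/t5_full.png

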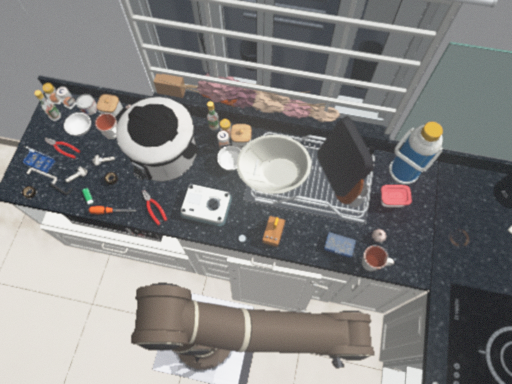

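```bash
python3 - <<'E'
from h import *
print(env.finish_job()); pr()
E
```

```text
the job is handed in; nothing more can be done
None
the job is handed in; nothing more can be done
```

The cap appears to be locked at the dot and the key is back in its slot in the stand. I handed the job in at about 41 s; it gives no verdict.

- **What I did:** I took the key out and felt the blade into the cap's slot at about 4.5 N. It dropped in at yaw 56°, about 18° past the open mark. I then pushed the cap down about 5 mm (9–10 N) and turned it clockwise to yaw -46°, roughly 4° past the dot to take up the blade's play. I let it rise there and put the key back at its original position.
- **Cap locked:** On the way up, the push force fell to zero with the cap still about 1.7 mm down. An unlocked cap would have kept pushing with 4 N for the full travel. This comes from force and height only: I couldn't read the slot's direction in the final pictures, I didn't feel for the hard stop, and I didn't press on the cap again to check.
- **Forces:** Lifting out, the blade caught sideways against the slot for a moment, at about 4–5 N. No force I read came near its limit.
- **Key returned:** It slid in without resistance and seated at the height where I gripped it. The final pictures show it upright and where it started.
- **Position estimates:** The top camera placed the stand's slot about 2–3 mm from where I had gripped the key, roughly what its calibration allows. I used the grip position.
- **Bystanders:** They look unmoved in the last pictures, and the arm ended well clear of everything.

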